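Clear the pad seat, tuck a liner strip under its leaf and hold it down

TASK

Put the two spent rubber pads lying on the pad seat into the tilting grey bin. Then take the loose steel liner strip by its rib, lay it square and central on the seat and slide its plain front edge under the lapped leaf, without lifting the leaf, until it is home against the stop bar underneath. Press the strip down until the sprung platen has gone all the way down and the strip is flat on the seat, and finish while still holding it pressed there; leave the other tools where they are.

Things in the scene. Friction and masses are not known exactly. Their poses are not given: they have to be found in the camera images.
- seat: The fixed pad seat: dark steel base 200 (x) x 180 (y) mm. Origin: centre of its underside on the table; own x points from the open front to the leaf at the back. From seat x +15 to +100 mm its top is a fixed bed 12 mm above the table; in front of that lies the sprung platen. Two hinge lugs stand 40 mm high at seat x +74 to +100, y +-82 mm.
- stop (a point): Middle of the foot of the stop bar's front face: seat x = +48 mm, height 12 mm. The bar is 150 mm long (y), 8 mm high, fixed on the bed, hidden under the leaf 28 mm behind its lip.
- platen_top (a point): Centre of the top of the aluminium platen, 112 (x) x 150 (y) mm, covering seat x -99 to +13 mm. Unpressed, its top is 16 mm above the table; pressed fully down it is flush with the rear bed at 12 mm.
- platen (a joint): Downward travel of the sprung platen, m: 0 = up, 0.004 = fully down. It starts to move at about 5 N and is fully down at about 15 N of downward load; it rises again when let go.
- leaf (a joint): Hinge angle of the lapped leaf, rad: 0 = at rest (level), grows as its front lip is lifted. Loose, held down only by its own weight (0.2 kg); the hinge lies at seat x = +90 mm, height 32 mm.
- leaf_lip (a point): Middle of the lower front edge of the lapped leaf, a bright steel plate 70 (x) x 150 (y) x 4 mm over the rear of the seat. At rest this point is at seat x = +20 mm, y = 0, height 25 mm: 13 mm above the fixed bed and 9 mm above the unpressed platen.
- strip: The liner strip, about 0.3 kg, lying flat on the table at the start: bright steel plate 90 (x) x 120 (y) x 4 mm with an upright grip rib. Origin: centre of the plate's underside; own x points to the plain front edge (the one farther from the rib), which goes under the leaf. When home, its origin is at seat x = +3 mm.
- strip_rib (a point): Centre of the top of the strip's grip rib: strip x = -18 mm, y = 0, 30 mm above the underside. The rib is 8 mm thick (x), 60 mm long (y), 26 mm high above the plate; grip it from above across its thickness.
- strip_nose (a point): Middle of the strip's plain front edge, on the underside: strip x = +45 mm.
- pad_a: Spent clamp pad, black rubber block 40 (x) x 30 (y) x 18 mm with three cross ribs on top, about 45 g, lying on the platen. Origin: centre of its underside. Grip it across the 30 mm.
- pad_b: Second spent pad, same as pad_a.
- bin: The tilting grey steel bin: open box 150 (x) x 140 (y) x 80 mm, walls 4 mm, on stiff pivots in a dark stand (190 mm wide along y, side plates 81 mm high); tilted up to 0.25 rad either way about its y axis. Origin: on the pivot axis at the bin's centre, 66 mm above the table; own z points out of its mouth, the rim is 40 mm along +z, the underside 40 mm along -z.
- clamp: Bystander: black hydraulic swing clamp body, 75 x 65 mm foot, 144 mm high. Origin: centre of the underside.
- jack: Bystander: bright steel jack screw standing upright, 60 mm across, 98 mm high. Origin: centre of the underside.
- jaw_a: Bystander: aluminium step jaw 45 x 90 x 35 mm. Origin: centre of the underside.
- jaw_b: Bystander: the second step jaw, same as jaw_a.
- hammer: Bystander: dead blow hammer lying down, 240 mm long along its x, head with copper faces 106 mm across at its +x end, 48 mm high. Origin: near the head end of the handle, on the table.
Things that resemble listed ones, but are neither listed nor needed, are in the scene too. Leave any blue or turquoise look-alike of the strip alone. What is shaped like the part that bears bin but green is not meant.

How it is judged:
By the outcome, as a careful person would: the job done as asked, in the order asked, and still so for the second after the job is handed in, while the arm keeps its last pose, push and grip.
It also fails if it takes over 72 s, if anything falls off the work surface, if the arm or the gripper's body presses on something with over 40 N, if the wrist force passes 120 N, or if a joint passes its speed limit or range.

ROBOT

A 7-joint arm with a two-finger parallel gripper is mounted at the origin on the work surface. World frame = base frame: x ahead of the robot, y to its left, z up, the work surface at z = 0. Lengths are in m, angles in rad, forces in N, time in s.
With the tool pointing down it reaches from about 0.425 to 0.95 m from the base axis. Payload 16.7 kg.
Tool frame: the origin (TCP) lies midway between the tips of the shut fingers; the grasp point (between the pads) lies 19 mm behind it (bot.grip_point_offset is the distance from the TCP to the grasp point, in m); z points along the fingers, y is the direction in which the jaws open and shut (so a half turn about z gives the same grasp; the last joint's range is limited). The gripper opens to 94 mm and grips with 3 to 60 N. Pads are 16 mm wide; open, the fingers measure 119 mm over their backs; the gripper's body (75 mm by 177 mm) begins 78 mm behind the grasp point.
Start: joints at [1.151, 0.426, 0.074, 1.606, -0.034, 1.111, -0.067], TCP at [0.181, -0.65, 0.205] pointing down, gripper open.
Joint ranges: [-2.85, 2.85], [-0.5, 2.14], [-1.23, 1.37], [0.21, 2.46], [-1.02, 4.16], [0.16, 2.05], [-2.73, 2.73]. Speed limits (rad/s): [1.89, 1.89, 2.39, 2.39, 3.01, 3.01, 3.01].

INTERFACE

Orientations are given as [roll, pitch, yaw] about the fixed x, y, z axes, in that order (R = Rz(yaw) Ry(pitch) Rx(roll)).
In Python, from station import sense, snapshot, bot, recognise gives the robot as it stands.
- The arm moves only by the tool drive_tool, never from a script. Its argument "moves" is a list of rows, each a list of 3 entries, a list of its own where there are three numbers: the finger opening in m, from 0 to 0.094, then the shift along the world's x, y, z in m, then the turn, a rotation vector about the world's x, y, z in degrees. In form: [[hand, [x, y, z], [rx, ry, rz]], ...]. A call has 1 to 5 rows; each row shifts and turns the commanded pose from where the row before left it; what a row does not reach is not made up. A row lasts 1/12 s, in which the tool goes at most 41.7 mm and 7.16 degrees, less where a joint would pass 70% of its speed; a pose out of reach is approached as far as the arm can. A call is refused whole if a number of a shift passes 0.0417 or a number of a turn 7.16, either way. A call with a gripper value outside its range is refused whole. The fingers move at their own pace and stop on an object; the grip force is fixed at half the most. Time passes only in rows, so rows that do not move let the fingers close. It gives the time, the measured TCP pose, the force and the opening at its end, in the units of the state.
- sense(): the state, without advancing time (a new reading comes with each control period).
- snapshot(name): name is "scene" or "top" or "wrist"; returns a dict with "color" (420x560x3 uint8, red, green, blue), "camera_matrix" (3x3 intrinsics, pixels), "R" (3x3) and "t" (3): a world point X has camera coordinates R X + t; the wrist camera has in their place "mount" (4x4, takes a point from camera to tool coordinates, whose origin is the TCP and whose axes are the flange's). Camera axes: x right, y down, z forward; pixel columns grow to the right and rows downward; lengths in m; the calibration is good to about 2 mm. A picture is of the moment at which its call begins: read the wrist's pose just before it. There is no depth.
- bot.job_done(): hands the job in, once; it reports no verdict.
Trained networks look in a picture, given as the dict that the camera call returned (one of the last four; its "shot" number tells which), for a name from the list of things; names that differ only in an ending like _2 or _b are one class to them, and where a whole thing is asked for, a point or a joint stands for the part that bears it (a point fixed in the world has none). Each returns a list of dicts, best first, with "confidence" (0 to 1); they miss things now and then, are a little off and sometimes report something else, mostly with a low value. They report only what shows in the picture. A call takes as long as a camera call. They do not tell look-alikes from the thing itself.
- recognise(picture, query): "box" ([left, top, right, bottom] in pixels, round what is visible of it).
The state is a dict: "time_s": time; "q": joint angles; "joint_vel": joint speeds; "joint_efforts": joint torques, N m; "tool_pos": TCP position; "ee_rot": TCP orientation; "wrist_force": force on the tool from outside, world axes, zero at the start; "torque": the same for the moment, N m; "grip_width": finger opening in m.
Only numpy, scipy, OpenCV 4.12 (cv2) and the standard library are available. Lean on these libraries where they do the work, as an engineer would, in place of code of your own. Each camera call takes 0.05 s, during which the arm holds its last target. There are 200 camera calls.

## Working session

There is one attempt and no reset: what is moved stays moved. The work goes in short steps, Python scripts to look and compute and a tool call to move; the robot and the scene stay as the last step left them, time stands still between calls to the robot, and variables do not carry over. Pictures are saved under pics/ and viewed, about 8 in all and at most 12, crops included, and the job is handed in when it is done.

Besides the shell and the picture viewer there is one more tool, called after "Emit:" in YAML: its name, and indented under it one key for each argument. drive_tool: Moves the arm, as the interface text tells. Its arguments: {"type":"object","properties":{"moves":{"type":"array","items":{"type":"array"}}},"required":["moves"]}

```bash
ls; mkdir -p pics; cat > h.py <<'E'
import numpy as np, cv2
from station import sense, snapshot, bot, recognise
from scipy.spatial.transform import Rotation as Ro
def cam(p, s=None):
    if 'R' in p: return np.array(p['camera_matrix']),np.array(p['R']),np.array(p['t'])
    M=np.array(p['mount']); T=np.eye(4); T[:3,:3]=Ro.from_euler('xyz',s['ee_rot']).as_matrix(); T[:3,3]=s['tool_pos']
    W=np.linalg.inv(T@M); return np.array(p['camera_matrix']),W[:3,:3],W[:3,3]
def ray(c,uv,z):
    K,R,t=c; d=R.T@np.linalg.inv(K)@np.array([uv[0],uv[1],1.]); o=-R.T@t
    return o+d*(z-o[2])/d[2]
def proj(c,X):
    K,R,t=c; x=K@(R@np.array(X)+t); return x[:2]/x[2]
def save(p,n,crop=None,sc=1):
    im=np.array(p['color'])[:,:,::-1]
    if crop: im=im[crop[1]:crop[3],crop[0]:crop[2]]
    cv2.imwrite('pics/'+n,cv2.resize(im,None,fx=sc,fy=sc,interpolation=cv2.INTER_CUBIC))
E
python3 - <<'E'
from h import *
print(sense())
hs={'seat':.012,'platen_top':.016,'leaf_lip':.027,'strip':.004,'pad_a':.03,'bin':.09,'clamp':.144,'jack':.098,'jaw_a':.035,'hammer':.04}
for n in ['top','scene']:
    p=snapshot(n); c=cam(p); save(p,n+'1.png',sc=1.4)
    print(n,-c[1].T@c[2])
    for q in hs:
        for d in recognise(p,q)[:3]:
            b=d['box']; u=[(b[0]+b[2])/2,(b[1]+b[3])/2]
            print(q,round(d['confidence'],2),np.round(b),np.round(ray(c,u,hs[q]),3))
E
```

```text
pics
{'time_s': 0.0, 'q': array([ 1.15050049,  0.42672413,  0.07383873,  1.60658054, -0.03410431,
        1.11077685, -0.067065  ]), 'joint_vel': array([ 1.90288730e-03, -2.82979691e-04,  1.71189091e-04,  5.98143187e-05,
        2.28235398e-03,  2.89504400e-04,  1.02119631e-04]), 'joint_efforts': array([-1.39114054e-04, -9.35801482e+01,  3.66651401e+00, -4.54177737e+01,
       -4.89342073e-02,  2.02964799e-02,  1.52469056e-04]), 'tool_pos': array([ 0.18043051, -0.65000536,  0.20479217]), 'ee_rot': array([-3.14036547e+00,  8.14500827e-05,  2.70809178e-01]), 'wrist_force': array([-0.13322292,  0.02161218,  0.38259833]), 'torque': array([ 0.05566721, -0.01294546, -0.06649261]), 'grip_width': 0.09454577163652787}
top [ 0.14638924 -0.01153773  1.73121289]
seat 0.74 [263. 183. 327. 252.] [ 0.527 -0.     0.012]
platen_top 0.74 [278. 190. 321. 215.] [ 0.583 -0.01   0.016]
platen_top 0.7 [268. 212. 317. 253.] [0.472 0.006 0.016]
platen_top 0.52 [298. 230. 310. 243.] [ 0.459 -0.037  0.016]
leaf_lip 0.82 [275. 190. 324. 219.] [ 0.572 -0.012  0.027]
strip 0.78 [175. 246. 205. 284.] [0.329 0.351 
[... 892 characters left out ...]
.68 [284. 213. 336. 248.] [ 0.576 -0.018  0.027]
strip 0.87 [326. 128. 364. 149.] [0.348 0.531 0.004]
strip 0.73 [295. 145. 333. 166.] [0.327 0.353 0.004]
strip 0.72 [331. 164. 374. 185.] [0.503 0.332 0.004]
pad_a 0.66 [290. 203. 303. 212.] [0.486 0.04  0.03 ]
pad_a 0.45 [266. 212. 281. 226.] [ 0.465 -0.046  0.03 ]
bin 0.76 [178. 234. 264. 308.] [ 0.538 -0.33   0.09 ]
bin 0.61 [128. 194. 202. 260.] [ 0.307 -0.304  0.09 ]
clamp 0.78 [382. 176. 419. 224.] [0.773 0.119 0.144]
jack 0.98 [303. 276. 331. 317.] [ 0.769 -0.262  0.098]
jack 0.72 [249. 314. 294. 346.] [ 0.747 -0.393  0.098]
jaw_a 0.62 [249. 310. 294. 348.] [ 0.714 -0.354  0.035]
hammer 0.57 [ 81. 308. 186. 365.] [ 0.49  -0.559  0.04 ]
```

View pics/top1.png

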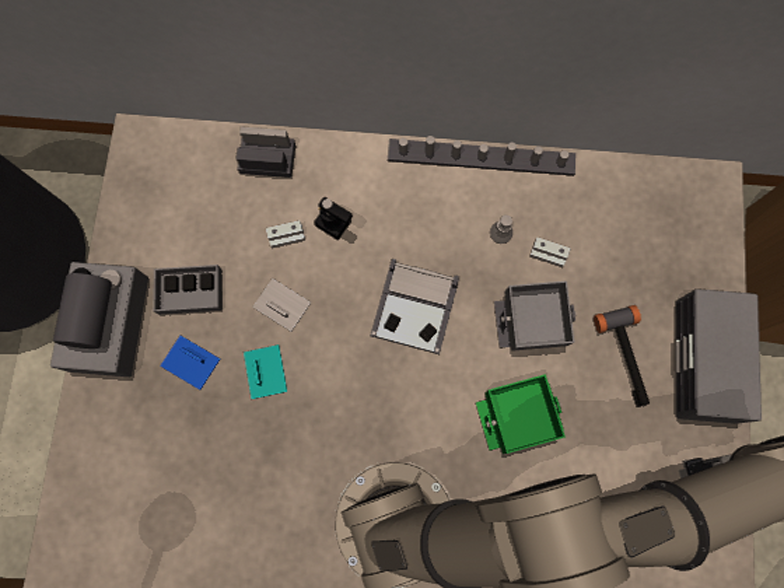

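View pics/scene1.png

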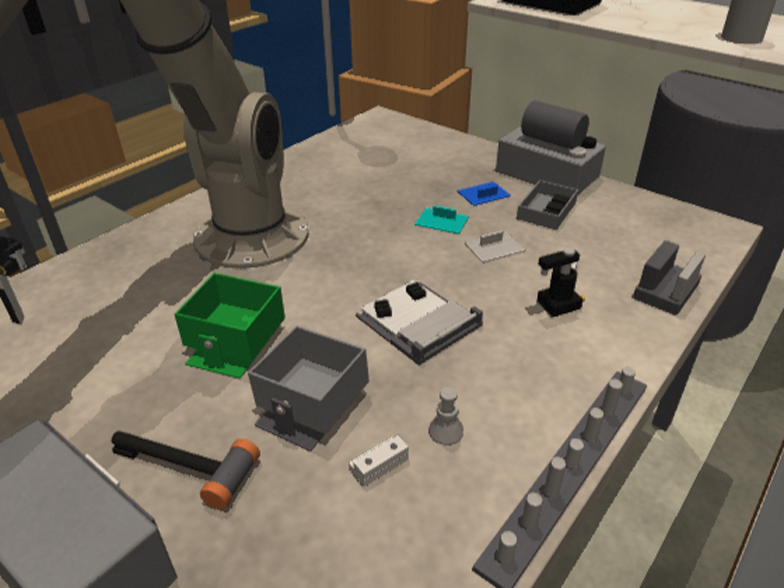

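The task bin is the grey one at about (560,320) in the top picture. The green bin is the look-alike. The seat is at about (415,305), with both pads on its platen. The bright strip is at (282,303), with blue and turquoise look-alikes beside it. I'll move over the seat now.

Emit:
drive_tool:
  moves:
    - [0.094, [0.03, 0.022, 0.012], [0, 0, 3.75]]
    - [0.094, [0.03, 0.022, 0.012], [0, 0, 3.75]]
    - [0.094, [0.03, 0.022, 0.012], [0, 0, 3.75]]
    - [0.094, [0.03, 0.022, 0.012], [0, 0, 3.75]]
    - [0.094, [0.01, 0.035, 0], [0, 0, 3.75]]

```text
time_s: 1.52
tool_pos: [0.3152, -0.5273, 0.2555]
ee_rot: [3.138, -0.001, 0.604]
wrist_force: [0.6, 0.7, 0.5]
grip_width: 0.0941
```

Emit:
drive_tool:
  moves:
    - [0.094, [0.01, 0.035, 0], [0, 0, 3.75]]
    - [0.094, [0.01, 0.035, 0], [0, 0, 3.75]]
    - [0.094, [0.01, 0.035, 0], [0, 0, 3.75]]
    - [0.094, [0.01, 0.035, 0], [0, 0, 3.75]]
    - [0.094, [0.01, 0.035, 0], [0, 0, 3.75]]

```text
time_s: 1.93
tool_pos: [0.3607, -0.3507, 0.2536]
ee_rot: [3.141, 0.0, 0.928]
wrist_force: [1.7, 0.3, 0.6]
grip_width: 0.094
```

Emit:
drive_tool:
  moves:
    - [0.094, [0.01, 0.035, 0], [0, 0, 3.75]]
    - [0.094, [0.01, 0.035, 0], [0, 0, 3.75]]
    - [0.094, [0.01, 0.035, 0], [0, 0, 3.75]]
    - [0.094, [0.01, 0.035, 0], [0, 0, 3.75]]
    - [0.094, [0.01, 0.035, 0], [0, 0, 3.75]]

```text
time_s: 2.35
tool_pos: [0.4106, -0.1757, 0.2538]
ee_rot: [3.141, 0.0, 1.255]
wrist_force: [1.3, -0.0, 0.1]
grip_width: 0.0939
```

Emit:
drive_tool:
  moves:
    - [0.094, [0.01, 0.035, 0], [0, 0, 3.75]]
    - [0.094, [0.01, 0.035, 0], [0, 0, 3.75]]
    - [0.094, [0.01, 0.035, 0], [0, 0, 3.75]]
    - [0.094, [0.01, 0.035, 0], [0, 0, 3.75]]
    - [0.094, [0, 0, 0], [0, 0, 0]]

```text
time_s: 2.77
tool_pos: [0.4519, -0.031, 0.2541]
ee_rot: [3.14, -0.001, 1.526]
wrist_force: [-0.2, 0.4, -0.6]
grip_width: 0.0939
```

```bash
python3 - <<'E'
from h import *
s=sense(); p=snapshot('wrist'); c=cam(p,s); save(p,'w1.png',sc=1.4)
print(s['time_s'],s['tool_pos'],s['ee_rot'],s['q'],s['grip_width']); print(np.round(p['mount'],3), p['camera_matrix'])
for q,h in [('seat',.012),('pad_a',.03),('leaf_lip',.027),('platen_top',.016)]:
    for d in recognise(p,q)[:3]:
        b=d['box']; print(q,d['confidence'],np.round(b),np.round(ray(c,[(b[0]+b[2])/2,(b[1]+b[3])/2],h),3))
import pickle; pickle.dump((s,{k:p[k] for k in p}),open('w1.pkl','wb'))
E
```

```text
2.7667 [ 0.45192537 -0.03101072  0.25407967] [ 3.13996875e+00 -1.43086500e-03  1.52566537e+00] [ 0.47151723  0.04082653 -0.55145345  1.99313568  0.02249465  1.11198796
 -0.13462299] 0.09385663959601595
[[-0.001 -0.968 -0.25   0.072]
 [ 1.    -0.001 -0.     0.001]
 [ 0.    -0.25   0.968 -0.179]
 [ 0.     0.     0.     1.   ]] [[370.21101334   0.         284.42581249]
 [  0.         370.21101334 213.83106167]
 [  0.           0.           1.        ]]
seat 0.58 [254.  63. 466. 248.] [ 0.54  -0.003  0.012]
pad_a 0.84 [284.  91. 327. 132.] [0.478 0.047 0.03 ]
pad_a 0.6 [272. 174. 312. 220.] [ 0.461 -0.044  0.03 ]
leaf_lip 0.84 [354.  93. 443. 234.] [ 0.579 -0.012  0.027]
platen_top 0.88 [256.  80. 374. 225.] [0.489 0.003 0.016]
platen_top 0.34 [253.  63. 465. 250.] [ 0.538 -0.004  0.016]
```

View pics/w1.png

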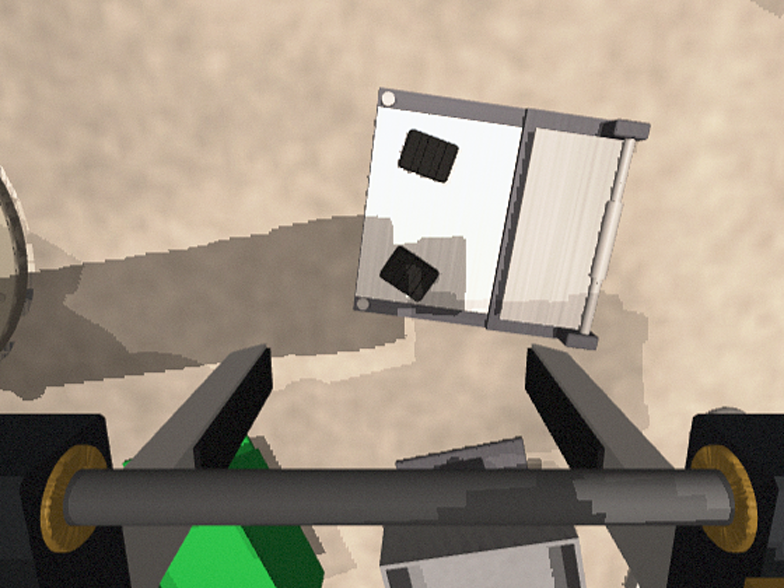

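The wrist picture shows the seat clearly. In displayed pixels, the platen corners are about (379,107), (523,127), (492,315) and (357,299). The pads are at (428,155) and (409,273), and the grey bin is at the lower right.

```bash
python3 - <<'E'
from h import *
import pickle
s,p=pickle.load(open('w1.pkl','rb')); c=cam(p,s); im=np.array(p['color'])
f=lambda u,z: ray(c,np.array(u)/1.4,z)
for nm,z,P in [('base',.012,[(380,88),(355,310)]),('plat',.016,[(379,107),(523,127),(492,315)]),('lip',.029,[(537,128),(497,320)])]:
    X=[f(u,z)[:2] for u in P]; print(nm,np.round(X,4),[round(float(np.linalg.norm(X[i+1]-X[i])),4) for i in range(len(X)-1)])
g=cv2.cvtColor(im,cv2.COLOR_RGB2GRAY)
for b in [(280,88,331,136),(267,170,316,223)]:
    m=np.zeros_like(g); m[b[1]:b[3],b[0]:b[2]]=g[b[1]:b[3],b[0]:b[2]]<55
    n,l,st,_=cv2.connectedComponentsWithStats(m); i=1+np.argmax(st[1:,4])
    ys,xs=np.where(l==i)
    X=np.array([ray(c,(x,y),.03)[:2] for x,y in zip(xs,ys)])
    r=cv2.minAreaRect((X*1e3).astype(np.float32)); print('pad',r,len(xs), X.mean(0))
p=snapshot('top'); save(p,'top2.png',(340,190,425,265),8)
E
```

```text
base [[ 0.4451  0.0989]
 [ 0.4144 -0.0749]] [0.1765]
plat [[ 0.4437  0.0849]
 [ 0.5531  0.0654]
 [ 0.5291 -0.0835]] [0.1111, 0.1508]
lip [[ 0.5604  0.0635]
 [ 0.5309 -0.084 ]] [0.1505]
pad ((478.35406494140625, 47.37621307373047), (28.718843460083008, 38.5533561706543), 67.71247100830078) 1026 [0.47824339 0.04745228]
pad ((460.5440673828125, -41.88993835449219), (29.882780075073242, 39.57192611694336), 52.93516159057617) 929 [ 0.46050605 -0.04167367]
```

View pics/top2.png

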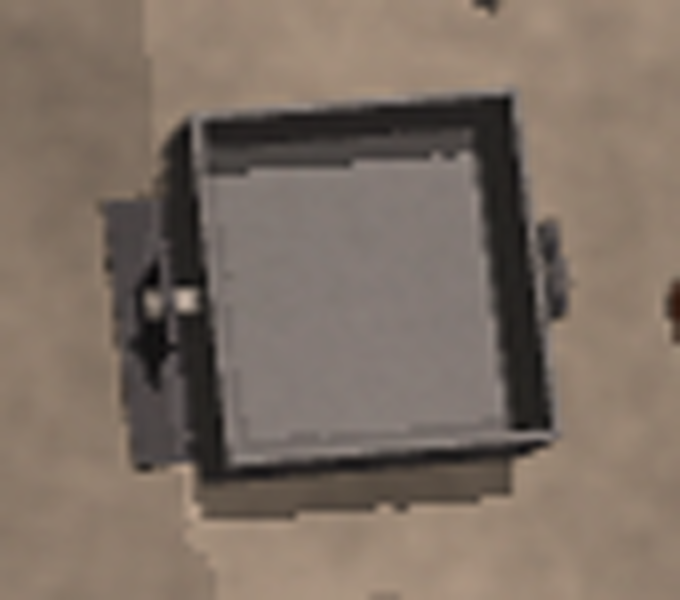

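Seat pose: about (0.5275, −0.007), yaw about −10°; the platen measures 111 × 151 mm, which matches the given size. Pad 2 is at (0.4605, −0.042) and needs tool yaw 142.9°. The grey bin's mouth is centred near (0.50, −0.307).

Emit:
drive_tool:
  moves:
    - [0.056, [0.001, -0.0014, -0.019], [0, 0, 6.94]]
    - [0.056, [0.001, -0.0014, -0.019], [0, 0, 6.94]]
    - [0.056, [0.001, -0.0014, -0.019], [0, 0, 6.94]]
    - [0.056, [0.001, -0.0014, -0.019], [0, 0, 6.94]]
    - [0.056, [0.001, -0.0014, -0.019], [0, 0, 6.94]]

```text
time_s: 3.48
tool_pos: [0.4554, -0.0455, 0.1577]
ee_rot: [3.142, 0.0, 2.124]
wrist_force: [0.1, 0.4, -1.0]
grip_width: 0.0646
```

Emit:
drive_tool:
  moves:
    - [0.056, [0.001, -0.0014, -0.019], [0, 0, 6.94]]
    - [0.056, [0.001, -0.0014, -0.019], [0, 0, 6.94]]
    - [0.056, [0.001, -0.0014, -0.019], [0, 0, 6.94]]
    - [0.056, [0, 0, 0], [0, 0, 0]]
    - [0.056, [0, 0, 0], [0, 0, 0]]

```text
time_s: 3.9
tool_pos: [0.4579, -0.0492, 0.1012]
ee_rot: [-3.141, -0.002, 2.478]
wrist_force: [-1.1, -0.3, 0.6]
grip_width: 0.056
```

Emit:
drive_tool:
  moves:
    - [0.056, [0.0013, 0.0036, -0.024], [0, 0, 0.5]]
    - [0.056, [0.0013, 0.0036, -0.024], [0, 0, 0.4]]
    - [0.056, [0, 0, -0.022], [0, 0, 0]]
    - [0.056, [0, 0, -0.008], [0, 0, 0]]
    - [0.056, [0, 0, -0.004], [0, 0, 0]]

```text
time_s: 4.32
tool_pos: [0.4611, -0.0416, 0.0195]
ee_rot: [-3.141, -0.0, 2.496]
wrist_force: [-0.1, 0.2, -0.3]
grip_width: 0.0561
```

Emit:
drive_tool:
  moves:
    - [0.056, [0, 0, 0], [0, 0, 0]]
    - [0.02, [0, 0, 0], [0, 0, 0]]
    - [0.01, [0, 0, 0], [0, 0, 0]]
    - [0.01, [0, 0, 0], [0, 0, 0]]
    - [0.01, [0, 0, 0], [0, 0, 0]]

```text
time_s: 4.73
tool_pos: [0.4616, -0.0416, 0.0202]
ee_rot: [3.141, 0.001, 2.498]
wrist_force: [0.5, -0.4, 0.4]
grip_width: 0.0325
```

Emit:
drive_tool:
  moves:
    - [0.01, [0, 0, 0], [0, 0, 0]]
    - [0.01, [0, 0, 0], [0, 0, 0]]
    - [0.01, [0, 0, 0.01], [0, 0, 0]]
    - [0.01, [0, 0, 0.02], [0, 0, 0]]
    - [0.01, [0, 0, 0.03], [0, 0, 0]]

```text
time_s: 5.15
tool_pos: [0.4595, -0.0409, 0.0791]
ee_rot: [-3.14, -0.004, 2.5]
wrist_force: [-1.7, -0.4, -1.1]
grip_width: 0.0295
```

Emit:
drive_tool:
  moves:
    - [0.01, [0, 0, 0.038], [0, 0, 0]]
    - [0.01, [0, 0, 0.038], [0, 0, 0]]
    - [0.01, [0.006, -0.038, 0.008], [0, 0, 0]]
    - [0.01, [0.006, -0.038, 0], [0, 0, 0]]
    - [0.01, [0.006, -0.038, 0], [0, 0, 0]]

```text
time_s: 5.57
tool_pos: [0.4796, -0.1568, 0.1656]
ee_rot: [3.141, 0.003, 2.5]
wrist_force: [0.5, -0.3, -1.4]
grip_width: 0.0296
```

Emit:
drive_tool:
  moves:
    - [0.01, [0.006, -0.038, 0], [0, 0, 0]]
    - [0.01, [0.006, -0.038, 0], [0, 0, 0]]
    - [0.01, [0.006, -0.038, 0], [0, 0, 0]]
    - [0.01, [0.004, -0.036, 0], [0, 0, 0]]
    - [0.01, [0, 0, 0], [0, 0, 0]]

```text
time_s: 5.98
tool_pos: [0.5002, -0.3125, 0.1636]
ee_rot: [-3.141, 0.001, 2.492]
wrist_force: [-1.4, 0.4, -1.0]
grip_width: 0.0297
```

```bash
python3 - <<'E'
from h import *
s=sense(); p=snapshot('wrist'); c=cam(p,s); save(p,'w2.png',sc=1.2); print(s['tool_pos'],s['grip_width'])
for z in (.03,.106): print(z,[np.round(proj(c,X)*1.2) for X in [(.5,-.307,z),(.54,-.307,z)]])
for d in recognise(p,'bin')[:2]: print(d)
E
```

```text
[ 0.50015159 -0.31246981  0.16358967] 0.029719046184237683
0.03 [array([347., 240.]), array([380., 282.])]
0.106 [array([349., 269.]), array([391., 322.])]
{'box': [155.7, 83.0, 454.6, 336.3], 'confidence': 0.69}
{'box': [25.1, 0.0, 224.2, 84.1], 'confidence': 0.56}
```

View pics/w2.png

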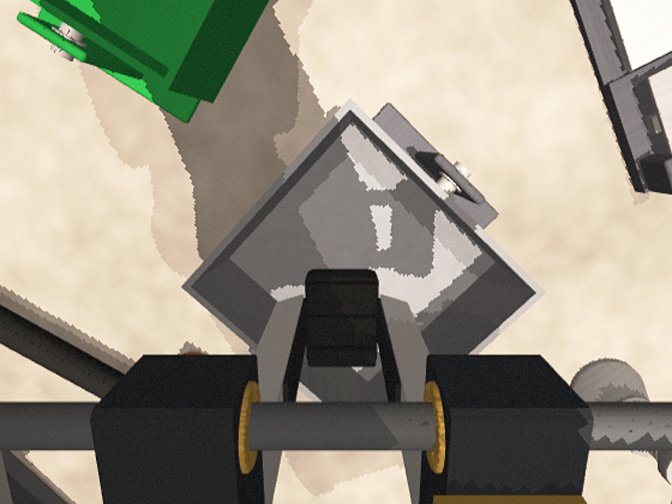

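The pad is held, and the bin's mouth is centred near display pixel (360,290), about 12 mm further in x than I had it. I'll lower the pad into the bin and release.

Emit:
drive_tool:
  moves:
    - [0.01, [0.005, 0.002, -0.025], [0, 0, 0]]
    - [0.01, [0.005, 0.002, -0.035], [0, 0, 0]]
    - [0.01, [0, 0, -0.025], [0, 0, 0]]
    - [0.01, [0, 0, -0.008], [0, 0, 0]]
    - [0.056, [0, 0, 0], [0, 0, 0]]

```text
time_s: 6.5
tool_pos: [0.5102, -0.2996, 0.0692]
ee_rot: [3.142, -0.004, 2.501]
wrist_force: [0.0, 0.1, -0.0]
grip_width: 0.0334
```

Emit:
drive_tool:
  moves:
    - [0.056, [0, 0, 0], [0, 0, 0]]
    - [0.056, [0, 0, 0], [0, 0, 0]]
    - [0.056, [0, 0, 0.015], [0, 0, 0]]
    - [0.056, [0, 0, 0.035], [0, 0, 0]]
    - [0.056, [0, 0, 0.035], [0, 0, 0]]

```text
time_s: 6.92
tool_pos: [0.5109, -0.301, 0.1575]
ee_rot: [3.141, -0.0, 2.499]
wrist_force: [0.5, -0.6, 0.9]
grip_width: 0.0558
```

Emit:
drive_tool:
  moves:
    - [0.056, [0, 0.036, 0.015], [0, 0, 1.8]]
    - [0.056, [-0.004, 0.038, 0], [0, 0, 1.8]]
    - [0.056, [-0.004, 0.038, 0], [0, 0, 1.8]]
    - [0.056, [-0.004, 0.038, 0], [0, 0, 1.8]]
    - [0.056, [-0.004, 0.038, 0], [0, 0, 1.8]]

```text
time_s: 7.33
tool_pos: [0.4952, -0.1119, 0.1725]
ee_rot: [-3.141, 0.003, 2.657]
wrist_force: [1.9, 0.7, 0.1]
grip_width: 0.0564
```

Emit:
drive_tool:
  moves:
    - [0.056, [-0.004, 0.038, 0], [0, 0, 1.8]]
    - [0.056, [-0.004, 0.038, 0], [0, 0, 1.8]]
    - [0.056, [-0.004, 0.038, -0.01], [0, 0, 1.8]]
    - [0.056, [-0.004, 0.038, -0.03], [0, 0, 0]]
    - [0.056, [0, 0, -0.02], [0, 0, 0]]

```text
time_s: 7.75
tool_pos: [0.4801, 0.0394, 0.1164]
ee_rot: [3.139, 0.004, 2.757]
wrist_force: [1.1, -0.6, -0.2]
grip_width: 0.0559
```

Emit:
drive_tool:
  moves:
    - [0.056, [-0.001, 0.004, -0.02], [0, 0, 0]]
    - [0.056, [-0.001, 0.004, -0.025], [0, 0, 0]]
    - [0.056, [0, 0, -0.025], [0, 0, 0]]
    - [0.056, [0, 0, -0.015], [0, 0, 0]]
    - [0.056, [0, 0, 0], [0, 0, 0]]

```text
time_s: 8.17
tool_pos: [0.477, 0.0412, 0.0287]
ee_rot: [-3.141, -0.001, 2.751]
wrist_force: [-1.0, -0.1, -0.6]
grip_width: 0.0561
```

Emit:
drive_tool:
  moves:
    - [0.056, [0.001, 0.005, -0.005], [0, 0, 0]]
    - [0.056, [0, 0.001, -0.004], [0, 0, 0]]
    - [0.01, [0, 0, 0], [0, 0, 0]]
    - [0.01, [0, 0, 0], [0, 0, 0]]
    - [0.01, [0, 0, 0], [0, 0, 0]]

```text
time_s: 8.58
tool_pos: [0.4792, 0.0472, 0.0215]
ee_rot: [3.141, 0.001, 2.75]
wrist_force: [0.3, -0.5, -0.4]
grip_width: 0.0394
```

Emit:
drive_tool:
  moves:
    - [0.01, [0, 0, 0], [0, 0, 0]]
    - [0.01, [0, 0, 0], [0, 0, 0]]
    - [0.01, [0, 0, 0.01], [0, 0, 0]]
    - [0.01, [0, 0, 0.025], [0, 0, 0]]
    - [0.01, [0, 0, 0.038], [0, 0, 0]]

```text
time_s: 9.0
tool_pos: [0.4767, 0.0473, 0.0931]
ee_rot: [-3.14, -0.005, 2.751]
wrist_force: [-0.5, -0.4, -0.8]
grip_width: 0.0295
```

Emit:
drive_tool:
  moves:
    - [0.01, [0, 0, 0.038], [0, 0, 0]]
    - [0.01, [0, -0.01, 0.038], [0, 0, 0]]
    - [0.01, [0.004, -0.039, 0], [0, 0, 0]]
    - [0.01, [0.004, -0.039, 0], [0, 0, 0]]
    - [0.01, [0.004, -0.039, 0], [0, 0, 0]]

```text
time_s: 9.42
tool_pos: [0.4908, -0.0812, 0.1715]
ee_rot: [-3.141, 0.002, 2.752]
wrist_force: [1.1, -0.3, -0.4]
grip_width: 0.0295
```

Emit:
drive_tool:
  moves:
    - [0.01, [0.004, -0.039, 0], [0, 0, 0]]
    - [0.01, [0.004, -0.039, 0], [0, 0, 0]]
    - [0.01, [0.004, -0.039, 0], [0, 0, 0]]
    - [0.01, [0.004, -0.039, 0], [0, 0, 0]]
    - [0.01, [0.004, -0.035, 0], [0, 0, 0]]

```text
time_s: 9.83
tool_pos: [0.5102, -0.2733, 0.1706]
ee_rot: [-3.142, 0.0, 2.75]
wrist_force: [0.3, 0.6, 0.2]
grip_width: 0.0297
```

Emit:
drive_tool:
  moves:
    - [0.01, [0, -0.037, 0], [0, 0, 0]]
    - [0.01, [0, -0.008, -0.03], [0, 0, 0]]
    - [0.01, [0, 0, -0.035], [0, 0, 0]]
    - [0.01, [0, 0, -0.025], [0, 0, 0]]
    - [0.01, [0, 0, 0], [0, 0, 0]]

```text
time_s: 10.25
tool_pos: [0.5079, -0.3147, 0.0758]
ee_rot: [3.14, -0.007, 2.75]
wrist_force: [-1.0, 0.9, -0.6]
grip_width: 0.0297
```

Emit:
drive_tool:
  moves:
    - [0.056, [0, 0, 0], [0, 0, 0]]
    - [0.056, [0, 0, 0], [0, 0, 0]]
    - [0.056, [0, 0, 0.01], [0, 0, 0]]
    - [0.056, [0, 0, 0.038], [0, 0, 0]]
    - [0.056, [0, 0, 0.038], [0, 0, 0]]

```text
time_s: 10.67
tool_pos: [0.5105, -0.3151, 0.1682]
ee_rot: [3.141, -0.001, 2.751]
wrist_force: [1.2, -0.2, 0.7]
grip_width: 0.0553
```

```bash
python3 - <<'E'
from h import *
s=sense(); print(s['tool_pos'],s['ee_rot'],s['grip_width'],s['q'])
p=snapshot('top'); c=cam(p); im=np.array(p['color']).astype(int)
save(p,'top3.png',(170,190,420,260),3)
print([ (np.round(d['box']),round(d['confidence'],2)) for d in recognise(p,'pad_a')])
b=(174,195,226,240); r=im[b[1]:b[3],b[0]:b[2]]
sat=r.max(2)-r.min(2); print(r[2,2],r[22,26],r[14,20],sat[22,26],sat[2,2])
np.save('strip.npy',r)
E
```

```text
[ 0.51048358 -0.31511878  0.16824956] [ 3.14109379e+00 -5.99576606e-04  2.75113544e+00] 0.055299586459197886 [ 0.86195102  0.38791985 -0.52559233  1.789684    0.22344771  1.02398917
  1.43182216]
[(array([373., 225., 386., 238.]), 0.57)]
[156 136 118] [180 162 151] [172 157 144] 29 38
```

View pics/top3.png

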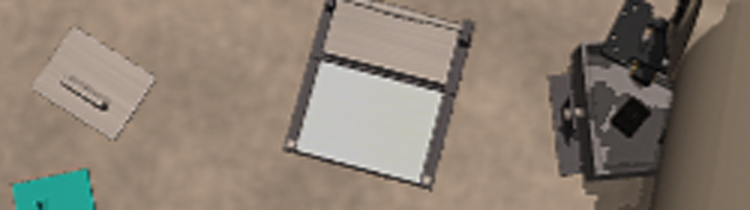

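One pad shows at (630,116) inside the grey bin; the gripper hides the other, and the platen is clear. The strip's corners in this crop are (75,27), (155,80), (115,140) and (33,88), with the rib nearer the lower-left edge, so its front points up-right.

```bash
python3 - <<'E'
from h import *
p=snapshot('top'); c=cam(p)
P=np.array([(75,27),(155,80),(115,140),(33,88)])/3+[170,190]
X=np.array([ray(c,u,.004)[:2] for u in P]); print(np.round(X,4),X.mean(0),[np.linalg.norm(X[i]-X[i-1]).round(4) for i in range(4)])
d=X[0]-X[1]; print('yaw',np.degrees(np.arctan2(d[1],d[0]))-90, np.degrees(np.arctan2(*(X[0]-X[3])[::-1])))
print([(np.round(d['box']),round(d['confidence'],2), ray(c,[(d['box'][0]+d['box'][2])/2,(d['box'][1]+d['box'][3])/2],.03)) for d in recognise(p,'strip_rib')])
E
```

```text
[[0.5659 0.3643]
 [0.5095 0.2614]
 [0.4337 0.2998]
 [0.4875 0.4042]] [0.49912285 0.33244299] [np.float64(0.0879), np.float64(0.1173), np.float64(0.085), np.float64(0.1175)]
yaw -28.73336600076633 -27.01791309335794
[(array([172., 244., 206., 282.]), 0.92, array([0.33289242, 0.34947394, 0.03      ])), (array([116., 242., 154., 276.]), 0.88, array([0.33022566, 0.53696779, 0.03      ])), (array([181., 199., 222., 235.]), 0.81, array([0.49632562, 0.3287398 , 0.03      ])), (array([277., 190., 322., 217.]), 0.67, array([ 0.57421413, -0.00970957,  0.03      ]))]
```

Emit:
drive_tool:
  moves:
    - [0.056, [0, 0.036, 0.01], [0, 0, -6]]
    - [0.056, [0, 0.038, 0], [0, 0, -6]]
    - [0.056, [0, 0.038, 0], [0, 0, -6]]
    - [0.056, [0, 0.038, 0], [0, 0, -6]]
    - [0.056, [0, 0.038, 0], [0, 0, -6]]

```text
time_s: 11.28
tool_pos: [0.51, -0.126, 0.176]
ee_rot: [-3.141, -0.0, 2.221]
wrist_force: [1.2, 0.0, 0.2]
grip_width: 0.056
```

Emit:
drive_tool:
  moves:
    - [0.056, [0, 0.038, 0], [0, 0, -6]]
    - [0.056, [0, 0.038, 0], [0, 0, -6]]
    - [0.056, [0, 0.038, 0], [0, 0, -6]]
    - [0.056, [0, 0.038, 0], [0, 0, -6]]
    - [0.056, [0, 0.038, 0], [0, 0, -6]]

```text
time_s: 11.7
tool_pos: [0.5101, 0.0606, 0.1761]
ee_rot: [-3.141, 0.0, 1.708]
wrist_force: [1.3, -0.1, 0.3]
grip_width: 0.0559
```

Emit:
drive_tool:
  moves:
    - [0.056, [0, 0.038, 0], [0, 0, -6]]
    - [0.056, [0, 0.038, 0.01], [0, 0, -6]]
    - [0.056, [-0.005, 0.038, 0.01], [0, 0, -6]]
    - [0.056, [-0.01, 0.038, 0.01], [0, 0, -6]]
    - [0.056, [-0.01, 0.038, 0.01], [0, 0, -6]]

```text
time_s: 12.12
tool_pos: [0.4848, 0.2492, 0.2163]
ee_rot: [-3.141, 0.0, 1.187]
wrist_force: [0.4, 0.6, 0.8]
grip_width: 0.0557
```

Emit:
drive_tool:
  moves:
    - [0.056, [-0.01, 0.02, 0], [0, 0, -6]]
    - [0.056, [0, 0, 0], [0, 0, -6]]
    - [0.056, [0, 0, 0], [0, 0, 0]]

```text
time_s: 12.37
tool_pos: [0.4748, 0.269, 0.216]
ee_rot: [-3.141, -0.0, 0.981]
wrist_force: [0.4, -0.1, -0.1]
grip_width: 0.0564
```

```bash
python3 - <<'E'
from h import *
import pickle
s=sense(); p=snapshot('wrist'); c=cam(p,s); save(p,'w3.png',sc=1.4); pickle.dump((s,dict(p)),open('w3.pkl','wb'))
print(s['tool_pos'],s['ee_rot'],s['wrist_force'])
E
```

```text
[0.47477999 0.26898745 0.21600294] [-3.14140037e+00 -1.97768176e-05  9.80894785e-01] [ 0.38112485 -0.12103046 -0.10476273]
```

View pics/w3.png

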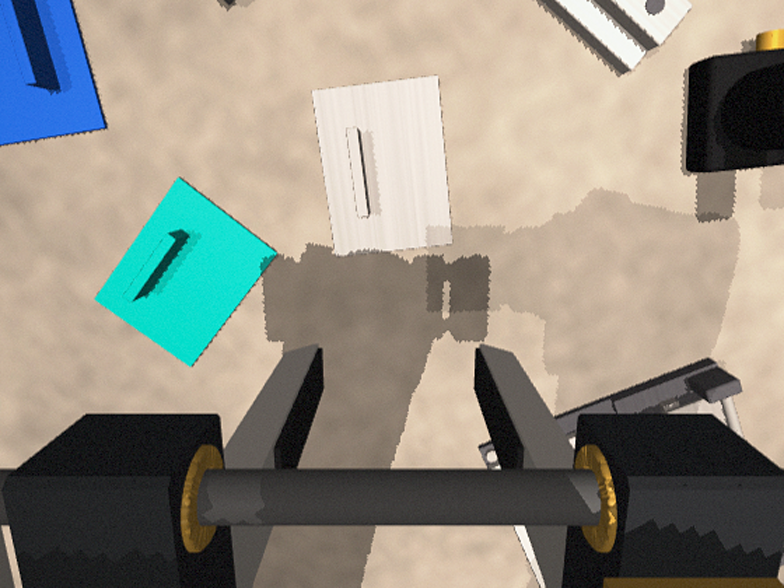

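The wrist picture shows the bright strip with corners (312,90), (438,76), (452,243) and (334,254). The rib top is centred at about (358,172), on the left, so the plain edge is on the right, towards +x.

```bash
python3 - <<'E'
from h import *
import pickle
s,p=pickle.load(open('w3.pkl','rb')); c=cam(p,s); f=lambda u,z: ray(c,np.array(u)/1.4,z)[:2]
X=np.array([f(u,.004) for u in [(312,90),(438,76),(452,243),(334,254)]])
print(np.round(X,4),X.mean(0),[np.linalg.norm(X[i]-X[i-1]).round(4) for i in range(4)])
a=lambda v: np.degrees(np.arctan2(v[1],v[0]))
print('yaw',a(X[1]-X[0]),a(X[2]-X[3]),a(X[0]-X[3])-90,a(X[1]-X[2])-90)
y=np.radians(np.mean([a(X[1]-X[0]),a(X[2]-X[3]),a(X[0]-X[3])-90,a(X[1]-X[2])-90]))
print('rib from plate',X.mean(0)-.018*np.array([np.cos(y),np.sin(y)]))
g=[f(u,.03) for u in [(352,127.5),(364,216.5)]]; print('rib',np.mean(g,0),np.linalg.norm(g[0]-g[1]),a(g[0]-g[1])-90)
E
```

```text
[[0.4939 0.4056]
 [0.5727 0.3638]
 [0.5179 0.2589]
 [0.4387 0.3019]] [0.50580304 0.33254111] [np.float64(0.1175), np.float64(0.0892), np.float64(0.1184), np.float64(0.0901)]
yaw -27.95686122466526 -28.501120119693756 -28.049256016173857 -27.620104474711006
rib from plate [0.48991468 0.34100042]
rib [0.49017693 0.34005956] 0.05958817321093003 -27.05330185428444
```

Emit:
drive_tool:
  moves:
    - [0.056, [0.003, 0.0143, -0.033], [0, 0, 1.2]]
    - [0.056, [0.003, 0.0143, -0.033], [0, 0, 1.2]]
    - [0.056, [0.003, 0.0143, -0.033], [0, 0, 1.2]]
    - [0.056, [0.003, 0.0143, -0.033], [0, 0, 1.2]]
    - [0.056, [0.003, 0.0143, -0.028], [0, 0, 1.0]]

```text
time_s: 12.83
tool_pos: [0.4911, 0.3377, 0.0534]
ee_rot: [-3.141, 0.001, 1.088]
wrist_force: [1.5, 1.2, 0.4]
grip_width: 0.0558
```

Emit:
drive_tool:
  moves:
    - [0.056, [0, 0, 0], [0, 0, 0]]
    - [0.056, [0, 0, 0], [0, 0, 0]]

```text
time_s: 13.0
tool_pos: [0.4903, 0.3379, 0.0545]
ee_rot: [-3.14, 0.003, 1.087]
wrist_force: [0.5, 0.2, 0.9]
grip_width: 0.056
```

Emit:
drive_tool:
  moves:
    - [0.056, [0, 0.0025, -0.02], [0, 0, -0.3]]
    - [0.056, [0, 0, -0.018], [0, 0, 0]]
    - [0.056, [0, 0, -0.007], [0, 0, 0]]
    - [0.056, [0, 0, -0.0025], [0, 0, 0]]
    - [0.056, [0, 0, 0], [0, 0, 0]]

```text
time_s: 13.42
tool_pos: [0.4915, 0.3409, 0.0092]
ee_rot: [3.141, -0.0, 1.079]
wrist_force: [-0.8, 0.9, 0.9]
grip_width: 0.0561
```

Emit:
drive_tool:
  moves:
    - [0.0, [0, 0, 0], [0, 0, 0]]
    - [0.0, [0, 0, 0], [0, 0, 0]]
    - [0.0, [0, 0, 0], [0, 0, 0]]
    - [0.0, [0, 0, 0], [0, 0, 0]]
    - [0.0, [0, 0, 0], [0, 0, 0]]

```text
time_s: 13.83
tool_pos: [0.491, 0.3416, 0.0086]
ee_rot: [3.141, -0.0, 1.079]
wrist_force: [0.7, -0.5, 0.4]
grip_width: 0.0261
```

Emit:
drive_tool:
  moves:
    - [0.0, [0, 0, 0], [0, 0, 0]]
    - [0.0, [0, 0, 0], [0, 0, 0]]
    - [0.0, [0, 0, 0], [0, 0, 0]]

```text
time_s: 14.08
tool_pos: [0.4907, 0.3417, 0.0082]
ee_rot: [-3.141, -0.0, 1.079]
wrist_force: [0.1, 0.1, 1.0]
grip_width: 0.0078
```

Emit:
drive_tool:
  moves:
    - [0.0, [0, 0, 0.015], [0, 0, 0]]
    - [0.0, [0, 0, 0.035], [0, 0, 0]]
    - [0.0, [0, 0, 0.038], [0, 0, 0]]
    - [0.0, [-0.002, -0.037, 0.01], [0, 0, 2]]
    - [0.0, [-0.002, -0.0377, 0], [0, 0, 2]]

```text
time_s: 14.5
tool_pos: [0.4876, 0.269, 0.1093]
ee_rot: [3.139, -0.005, 1.154]
wrist_force: [1.1, -1.3, -3.8]
grip_width: 0.008
```

Emit:
drive_tool:
  moves:
    - [0.0, [-0.002, -0.0377, 0], [0, 0, 2]]
    - [0.0, [-0.002, -0.0377, 0], [0, 0, 2]]
    - [0.0, [-0.002, -0.0377, 0], [0, 0, 2]]
    - [0.0, [-0.002, -0.0377, 0], [0, 0, 2]]
    - [0.0, [-0.002, -0.0377, 0], [0, 0, 2]]

```text
time_s: 14.92
tool_pos: [0.4762, 0.0765, 0.1062]
ee_rot: [-3.141, 0.0, 1.325]
wrist_force: [1.7, -0.5, -3.2]
grip_width: 0.0079
```

Emit:
drive_tool:
  moves:
    - [0.0, [-0.002, -0.0377, 0], [0, 0, 2]]
    - [0.0, [-0.002, -0.036, -0.01], [0, 0, 2]]
    - [0.0, [0, 0, -0.02], [0, 0, 0]]
    - [0.0, [0, 0, 0], [0, 0, 0]]
    - [0.0, [0, 0, 0], [0, 0, 0]]

```text
time_s: 15.33
tool_pos: [0.4722, 0.0049, 0.0759]
ee_rot: [-3.14, -0.0, 1.393]
wrist_force: [0.2, 0.2, -3.2]
grip_width: 0.0077
```

```bash
python3 - <<'E'
from h import *
import pickle
s=sense(); p=snapshot('wrist'); c=cam(p,s); save(p,'w4.png',sc=1.4); pickle.dump((s,dict(p)),open('w4.pkl','wb'))
print(s['tool_pos'],s['ee_rot'],s['wrist_force'],s['grip_width'])
E
```

```text
[0.47215316 0.00487256 0.07588979] [-3.13952602e+00 -1.68865037e-04  1.39277483e+00] [ 0.24715175  0.22309879 -3.16274869] 0.007717124102803039
```

View pics/w4.png

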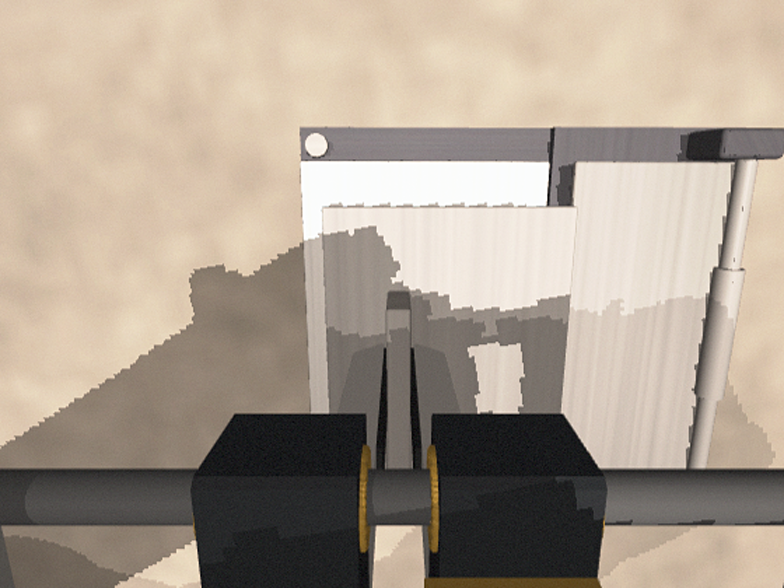

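The strip is held at the seat, nose short of the lip. The strip's top edge runs (323,208)–(577,207), the base side edge (300,128)–(550,128), and the lip's left corner is at (575,163). I'll compute the fine alignment from these.

```bash
python3 - <<'E'
from h import *
import pickle
s,p=pickle.load(open('w4.pkl','rb')); c=cam(p,s); f=lambda u,z: ray(c,np.array(u)/1.4,z)[:2]
a=lambda v: np.degrees(np.arctan2(v[1],v[0]))
zt=s['tool_pos'][2]-.0045
B=[f((300,128),.012),f((550,128),.012)]; P=[f((302,162),.016),f((549,162),.016)]; L=[f((575,163),.029),f((563,413),.029)]; Q=[f((300,128),.012),f((305,300),.016)]
S=[f((323,208),zt),f((577,207),zt),f((563,413),zt)]
print('base',np.round(B,4),a(B[1]-B[0]),'plat',np.round(P,4),a(P[1]-P[0]),np.linalg.norm(P[1]-P[0]),'lip',np.round(L[0],4))
print('strip',np.round(S,4),a(S[1]-S[0]),np.linalg.norm(S[1]-S[0]),'nose dir',a(S[1]-S[2])-90)
y=np.radians(-10); Rm=np.array([[np.cos(y),-np.sin(y)],[np.sin(y),np.cos(y)]])
print('seat from platen corners',P[0]-Rm@[-.099,.075],P[1]-Rm@[.013,.075],'base',B[0]-Rm@[-.1,.09],'lip',L[0]-Rm@[.02,.075])
print('strip origin from corners',S[0]-Rm@[-.045,.06],S[1]-Rm@[.045,.06],'from tcp',s['tool_pos'][:2]+Rm@[.018,0])
E
```

```text
base [[0.4453 0.0996]
 [0.555  0.0797]] -10.27336785931311 plat [[0.4436 0.085 ]
 [0.5519 0.0654]] -10.26600421438245 0.11010373037508026 lip [0.5591 0.0636]
strip [[ 0.4571  0.0664]
 [ 0.5446  0.0509]
 [ 0.5319 -0.027 ]] -10.032933251063453 0.08884978535146995 nose dir -9.268155333879633
seat from platen corners [ 0.52803164 -0.00604785] [ 0.52607425 -0.00622177] base [ 0.52810735 -0.0063641 ] lip [ 0.5263314  -0.00679987]
strip origin from corners [ 0.49104465 -0.00054332] [ 4.89903029e-01 -3.93876531e-04] from tcp [0.4898797 0.0017469]
```

Emit:
drive_tool:
  moves:
    - [0.0, [0, 0.0006, -0.02], [0, 0, -0.2]]
    - [0.0, [0, 0, -0.018], [0, 0, 0]]
    - [0.0, [0, 0, -0.008], [0, 0, 0]]
    - [0.0, [0, 0, -0.004], [0, 0, 0]]
    - [0.0, [0, 0, 0], [0, 0, 0]]

```text
time_s: 15.8
tool_pos: [0.4729, 0.0061, 0.0263]
ee_rot: [-3.141, -0.0, 1.391]
wrist_force: [-0.2, -0.4, -3.8]
grip_width: 0.0076
```

Emit:
drive_tool:
  moves:
    - [0.0, [0, 0, 0], [0, 0, 0]]

```text
time_s: 15.88
tool_pos: [0.4734, 0.0058, 0.027]
ee_rot: [3.141, -0.0, 1.391]
wrist_force: [0.1, 0.0, -1.9]
grip_width: 0.0079
```

Emit:
drive_tool:
  moves:
    - [0.0, [0, 0, -0.0015], [0, 0, 0]]
    - [0.0, [0.0098, -0.0019, 0], [0, 0, 0]]
    - [0.0, [0.0098, -0.0018, 0], [0, 0, 0]]
    - [0.0, [0, 0, 0], [0, 0, 0]]

```text
time_s: 16.22
tool_pos: [0.4954, 0.0011, 0.0253]
ee_rot: [3.139, -0.001, 1.389]
wrist_force: [0.2, -0.4, -2.9]
grip_width: 0.0076
```

Emit:
drive_tool:
  moves:
    - [0.0, [0.0059, -0.0011, -0.001], [0, 0, 0]]
    - [0.0, [0.0059, -0.0011, 0], [0, 0, 0]]
    - [0.0, [0, 0, 0], [0, 0, 0]]

```text
time_s: 16.47
tool_pos: [0.5057, -0.0009, 0.0239]
ee_rot: [3.141, -0.0, 1.389]
wrist_force: [2.5, -3.3, 3.2]
grip_width: 0.0078
```

Emit:
drive_tool:
  moves:
    - [0.0, [0.002, -0.0004, 0.0003], [0, 0, 0]]
    - [0.0, [0.002, -0.0003, 0], [0, 0, 0]]
    - [0.0, [0, 0, 0], [0, 0, 0]]

```text
time_s: 16.72
tool_pos: [0.5084, -0.0014, 0.0241]
ee_rot: [-3.142, -0.0, 1.39]
wrist_force: [-0.6, -1.8, 2.8]
grip_width: 0.0078
```

Emit:
drive_tool:
  moves:
    - [0.0, [0.0015, -0.0003, 0], [0, 0, 0]]
    - [0.0, [0, 0, 0], [0, 0, 0]]

```text
time_s: 16.88
tool_pos: [0.5098, -0.0017, 0.0241]
ee_rot: [-3.141, 0.0, 1.39]
wrist_force: [-1.5, -0.0, 2.2]
grip_width: 0.0074
```

Emit:
drive_tool:
  moves:
    - [0.0, [0.001, -0.0002, 0], [0, 0, 0]]
    - [0.0, [0.001, -0.0002, 0], [0, 0, 0]]
    - [0.0, [0, 0, 0], [0, 0, 0]]

```text
time_s: 17.13
tool_pos: [0.5109, -0.0019, 0.0239]
ee_rot: [-3.14, 0.0, 1.39]
wrist_force: [-7.2, 1.4, 5.5]
grip_width: 0.0075
```

Emit:
drive_tool:
  moves:
    - [0.0, [0.001, -0.0002, 0], [0, 0, 0]]
    - [0.0, [0, 0, 0], [0, 0, 0]]

```text
time_s: 17.3
tool_pos: [0.5109, -0.0019, 0.0237]
ee_rot: [-3.138, 0.001, 1.39]
wrist_force: [-12.2, 2.9, 9.7]
grip_width: 0.0076
```

The strip reached the stop at (0.511, −0.002), where I predicted it, with about 12 N along seat x. Next I press down.

Emit:
drive_tool:
  moves:
    - [0.0, [0, 0, -0.0015], [0, 0, 0]]
    - [0.0, [0, 0, -0.0015], [0, 0, 0]]
    - [0.0, [0, 0, 0], [0, 0, 0]]

```text
time_s: 17.55
tool_pos: [0.511, -0.002, 0.0208]
ee_rot: [-3.139, 0.001, 1.39]
wrist_force: [-13.0, 3.6, 11.2]
grip_width: 0.0079
```

Emit:
drive_tool:
  moves:
    - [0.0, [0, 0, -0.001], [0, 0, 0]]
    - [0.0, [0, 0, -0.001], [0, 0, 0]]
    - [0.0, [0, 0, 0], [0, 0, 0]]

```text
time_s: 17.8
tool_pos: [0.511, -0.0019, 0.0196]
ee_rot: [-3.139, 0.001, 1.39]
wrist_force: [-20.8, 3.0, 32.9]
grip_width: 0.0079
```

Force jumped to 33 N over the last millimetre, so it has bottomed out. I'll check this in pictures.

```bash
python3 - <<'E'
from h import *
s=sense(); p=snapshot('wrist'); c=cam(p,s); a=np.array(p['color'])[:,:,::-1][40:340]
q=snapshot('scene'); b=cv2.resize(np.array(q['color'])[195:265,170:350,::-1],(560,218),interpolation=cv2.INTER_CUBIC)
cv2.imwrite('pics/fin.png',np.vstack([a,b])); s=sense(); print(s['tool_pos'],s['ee_rot'],s['wrist_force'],s['torque'],s['grip_width'])
import pickle; pickle.dump((s,dict(p)),open('w5.pkl','wb'))
E
```

```text
[ 0.51099292 -0.00189843  0.01961235] [-3.13882781e+00  1.27755414e-03  1.39025186e+00] [-20.55502909   4.01816356  33.33071102] [ 0.73573658  4.64088222 -0.02047528] 0.007391800420055498
```

View pics/fin.png

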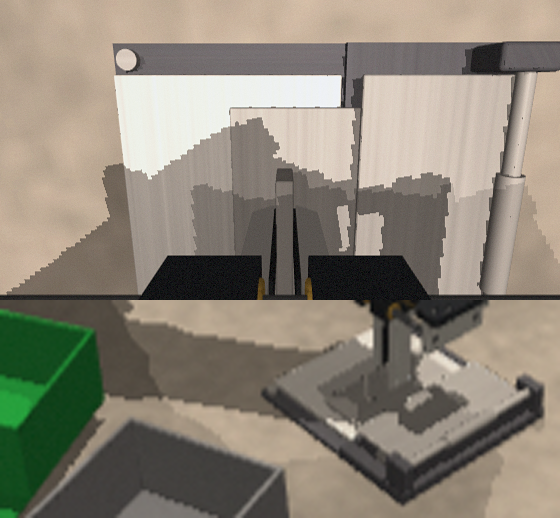

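```bash
python3 - <<'E'
from h import *
import pickle
s,p=pickle.load(open('w5.pkl','rb')); c=cam(p,s)
y=np.radians(-10.2); Rm=np.array([[np.cos(y),-np.sin(y)],[np.sin(y),np.cos(y)]])
g=lambda u,z: np.round(Rm.T@(ray(c,(u[0],u[1]+40),z)[:2]-[.527,-.0064])*1e3,1)
print('strip rear corner (exp -42,60)',g((230,108),.016),'edge near lip',g((355,108),.016),'platen corner(-99,75)',g((115,75),.012),g((341,75),.012),'lip corner(20,75)',g((362,76),.029))
t=snapshot('top'); print([(np.round(d['box']),round(d['confidence'],2),np.round(ray(cam(t),[(d['box'][0]+d['box'][2])/2,(d['box'][1]+d['box'][3])/2],.04),3)) for d in recognise(t,'pad_a')])
save(t,'top4.png',(340,190,425,265),8)
E
```

```text
strip rear corner (exp -42,60) [-42.3  59.9] edge near lip [18.6 59.7] platen corner(-99,75) [-98.3  75.6] [11.9 75.2] lip corner(20,75) [18.7 74.7]
[(array([371., 222., 387., 235.]), 0.59, array([ 0.506, -0.293,  0.04 ]))]
```

View pics/top4.png

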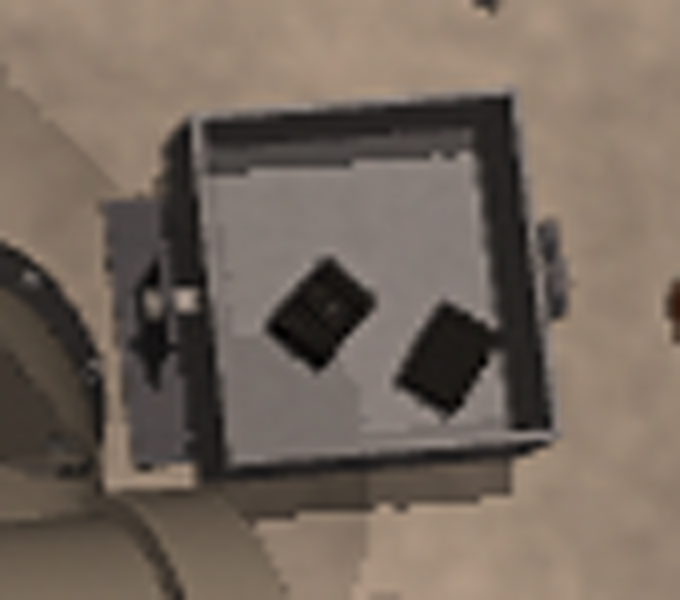

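Both pads lie on the bin floor, at (320,313) and (450,358). The strip's rear corner measures (−42.3, 59.9) mm in the seat frame, against an expected (−42, 60). I'm handing in while still pressing.

```bash
python3 -c "
from station import *
print(bot.job_done()); s=sense(); print(s['time_s'],s['wrist_force'],s['tool_pos'])"
```

```text
the job is handed in; nothing more can be done
None
the job is handed in; nothing more can be done
```

The job is done and handed in at about 18 s of the 72 s allowed, with the strip still held and pressed down. No verdict was reported.

- **Pads:** both spent pads are in the grey bin; the last top picture shows them lying on its floor. The network marked only one of them, but both are plain in the picture.
- **Strip position:** I gripped the strip by its rib and slid it under the leaf until it met the stop, close to where I predicted. Its rear corner measured (−42.3, 59.9) mm in the seat frame, against an expected (−42, 60) mm, so it is square and central to within about 1 mm.
- **Leaf:** it looked level in the last pictures, and the strip cleared it by design. I did not measure its angle.
- **Pressing:** the downward force rose sharply to about 33 N over the last millimetre, so the platen has bottomed out; it needs about 15 N. About 21 N is also pushing the strip against the stop.
- **One small disagreement:** the tool ended about 1 mm lower than a slip-free grip would give, so the fingers probably slid slightly down the rib.

I moved none of the other tools.

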